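# Press the column plug home with the bench locking pliers, then release them

## Robot

A 6-joint arm with a two-finger parallel gripper is mounted at the origin on the work surface. World frame = base frame: x ahead of the robot, y to its left, z up, the work surface at z = 0. Lengths are in mm, angles in rad, forces in N, time in s.
With the tool pointing down it reaches from about 300 to 875 mm from the base axis. Payload 6.4 kg.
Tool frame: the origin (TCP) lies midway between the tips of the shut fingers; the grasp point (between the pads) lies 19 mm behind it; z points along the fingers, y is the line along which they close (so a half turn about z gives the same grasp; the last joint's range is limited). The gripper opens to 85 mm and grips with 20 to 120 N. Pads are 22 mm wide; open, the fingers measure 114 mm over their backs; the gripper's body (76 mm by 85 mm) begins 54 mm behind the grasp point. The pads swing forward as they close: fully open they stand 13 mm farther back than shut.
Start: joints at [-1.326, 0.181, 1.607, -0, 1.354, -0.206], TCP at [250.537, -517.564, 191.688] pointing down, gripper open.
Joint ranges: [-2.99, 2.99], [-0.89, 2.07], [0.3, 2.58], [-1.14, 4.28], [0, 2.63], [-3.12, 3.12]. Speed limits (rad/s): [2.57, 2.57, 3.01, 3.14, 3.14, 3.14].

## Interface

Orientations are given as a unit quaternion [w, x, y, z].
In Python, from rig import ctrl gives the robot as it stands. The module is installed in compiled form; this text tells all that it offers.
- The arm moves only by the tool send_rows, never from a script. Its argument "targets" is one flat list of numbers, 5 for each row, row after row: the shift along the tool's x, y, z in m, then the turn about the tool's z in rad, then the opening, from -1 (shut) to 1 (fully open), so that 0 is half open. In form: [x, y, z, yaw, gripper, x, y, z, yaw, gripper, ...]. A call has 1 to 20 rows; each row is the pose to reach, as a shift and turn from the pose commanded when the call began, along the tool's axes at that moment; what a row does not reach only later rows make up. A row lasts 1/12 s, in which the tool goes at most 41.7 mm and 7.16 degrees, less where a joint would pass 70% of its speed; a pose out of reach is approached as far as the arm can. A call with a gripper value outside its range is refused whole. The fingers move at their own pace and stop on an object; "grip_force" is the grip in N (left out, the last holds). Time passes only in rows, so rows that repeat a pose let the fingers close. It gives the time, the measured TCP pose, the force and the opening at its end, in the units of the state.
- ctrl.get_state(): the state, without advancing time (a new reading comes with each control period).
- ctrl.read_camera(name): name is "side" or "top" or "wrist"; returns a dict with "img" (400x640x3 uint8, red, green, blue), "range_z" (400x640 float32, mm along the optical axis (not along the pixel's ray), 0 where there is no reading), "mtx" (3x3 intrinsics, pixels), "extrinsics" (4x4, takes a point from world to camera coordinates). Camera axes: x right, y down, z forward; pixel columns grow to the right and rows downward; lengths in mm; the calibration is good to about 2 mm. A picture is of the moment at which its call begins.
- ctrl.job_done(): hands the job in, once; it reports no verdict.
The state is a dict: "time_s": time; "joints": joint angles; "joint_velocities": joint speeds; "joint_torque": joint torques, N m; "eef_pos": TCP position; "tcp_rot": TCP orientation; "ft_force": force on the tool from outside, world axes, zero at the start; "moment": the same for the moment, N m; "opening": finger opening in mm.
Only numpy, scipy, OpenCV 4.12 (cv2) and the standard library are available. Lean on these libraries where they do the work, as an engineer would, in place of code of your own. Each camera call takes 0.05 s, during which the arm holds its last target. There are 200 camera calls.

## Task

Squeeze the open handle of the bench-mounted locking pliers towards the fixed one until they snap over centre, so that the plug is pressed home in the column's end and the jaws stay locked shut by themselves with your hand off for a moment. Then pull the release lever by its upright knob towards the handle ends until the pliers spring open, and let go of everything. Feel for the snap and stop there: never put more than about 20 N on the handle, so do not clench it or drive it on against its stop, and leave the bottle, beaker and spanner where they are.

Things in the scene. Friction and masses are not known exactly. Their poses are not given: they have to be found in the camera images.
- stand: metal stand on the bench, grey base 210 x 110 x 12, holding bare steel locking pliers level at mid-height z = 85. Origin on the bench under the pliers' pivot; stand +x points to the jaws, -x to the handle ends, +y to the moving handle's side. The fixed handle (16 wide, z 74 to 96) runs to stand (-170, -36); its screw knob ends at x = -197. Lengths in mm
- pivot (a point): the pliers' pivot axis at mid-height (z = 85); the moving handle turns about the vertical through it. It locks 0.33 to 0.63 rad from where it starts, depending on the hidden setting of the adjusting screw: at handle_push the locked place varies 20 either way and cannot be measured beforehand. Locked, the handles' centre lines are 45 to 85 apart there
- handle: the moving handle, steel bar 16 wide, 22 tall (z 74 to 96), 60 to 178 from the pivot; origin on the pivot axis at bench height. Open at first, it is squeezed anticlockwise seen from above, its end going to stand -y. Let go before the centre it springs back open; past the centre it runs on by itself about 5 to a stiff stop and stays locked. It may bear 24 N at most
- handle_push (a point): on the moving handle's centre line, mid-height (z = 85), 144 from the pivot axis: the place to push, on the outer side (8 out) with shut fingers, slowly, in an arc about the pivot. It resists with 2 to 10 N at once, up to 8 to 12 N on the way, then less and less over the last 20 to 25 of travel, down to nothing at the centre; after the free run the stop is felt as a rise
- jaw (a joint): turn of the moving jaw (rad): about 0 (up to 0.015) wide open, 0.09 to 0.17 when locked, depending on the adjusting screw
- plug (a joint): how far the white plug (disc 21 across, 5 thick) has been pressed into the end of the short column that lies along stand y in the jaws (m): 0 to 0.001 at first, standing proud; 0.0025 or more is home, and locking the pliers presses it 0.003 to 0.009. It stays where it is pushed
- lever (a joint): turn of the release lever (rad): 0 at rest, grows as its knob is pulled to stand -x (clockwise from above), stop at 1.0. A light spring (about 1 N) returns it. With the pliers locked it moves nearly freely for 0.1 to 0.65 rad, then takes 2 to 6 N at the knob until, within 0.2 rad more, the pliers spring open
- lever_knob (a point): middle of the release lever's knob, an upright steel pin 14 across, z 109 to 145 (this point at z = 129), 85 from lever_pivot on stand -y at rest, beyond the fixed handle; the lever's 14 wide arm lies under it, top at z = 109
- lever_pivot (a point): vertical axis about which the release lever turns, at stand (-22, 0), z = 109
- reagent: bystander: reagent bottle with screw cap, 60 across, 115 tall, origin under its middle
- beaker: bystander: glass beaker 66 across, 80 tall, origin under its middle
- spanner: bystander: steel spanner 140 long lying on the bench along its own x, origin under it

How it is judged:
By the outcome, as a careful person would: the job done as asked, in the order asked, and still so for the second after the job is handed in, with the robot touching nothing.
It also fails if it takes over 64 s, if anything falls off the work surface, if the arm or the gripper's body presses on something with over 40 N, if the wrist force passes 120 N, or if a joint passes its speed limit or range.

## Working session

There is one attempt and no reset: what is moved stays moved. The work goes in short steps, Python scripts to look and compute and a tool call to move; the robot and the scene stay as the last step left them, time stands still between calls to the robot, and variables do not carry over. Pictures are saved under pics/ and viewed, on a budget of 10 in all, crops included, one or two more only if the job needs it, and the job is handed in when it is done.

Besides the shell and the picture viewer there is one more tool, called after ">>>" as name(argument=value, ...), one argument or row to a line, values as JSON. send_rows: Moves the arm, as the interface text tells. Its arguments: {"type":"object","properties":{"targets":{"type":"array","items":{"type":"number"}},"grip_force":{"type":"number"}},"required":["targets"]}

```bash
mkdir -p pics
cat > h.py <<'E'
import numpy as np, cv2
from rig import ctrl
def cam(n):
    d=ctrl.read_camera(n); np.savez(f'{n}.npz',**d); return d
def world(d,u,v,z=None):
    "pixel -> world; by depth, or on plane z"
    K=np.array(d['mtx']);E=np.array(d['extrinsics']);R,t=E[:3,:3],E[:3,3]
    r=np.linalg.inv(K)@[u,v,1.]
    if z is None: return R.T@(r*d['range_z'][int(round(v)),int(round(u))]-t)
    o=-R.T@t; w=R.T@r; return o+w*(z-o[2])/w[2]
E
python3 - <<'E'
from h import *
for n in('top','side'):
    d=cam(n); cv2.imwrite(f'pics/{n}0.png',d['img'][:,:,::-1])
s=ctrl.get_state(); print({k:np.round(v,3) for k,v in s.items()})
E
```

```text
{'time_s': np.float64(0.1), 'joints': array([-1.326,  0.181,  1.608, -0.   ,  1.354, -0.206]), 'joint_velocities': array([ 0.001, -0.002, -0.002,  0.001,  0.   ,  0.   ]), 'joint_torque': array([ 1.0000e-03, -4.4588e+01, -3.5224e+01, -0.0000e+00,  4.0000e-03,
        0.0000e+00]), 'eef_pos': array([ 250.393, -517.015,  190.898]), 'tcp_rot': array([-0.001,  0.975,  0.223, -0.   ]), 'ft_force': array([-0.079, -0.529,  0.368]), 'moment': array([-0.021, -0.011, -0.008]), 'opening': np.float64(85.359)}
```

View pics/top0.png

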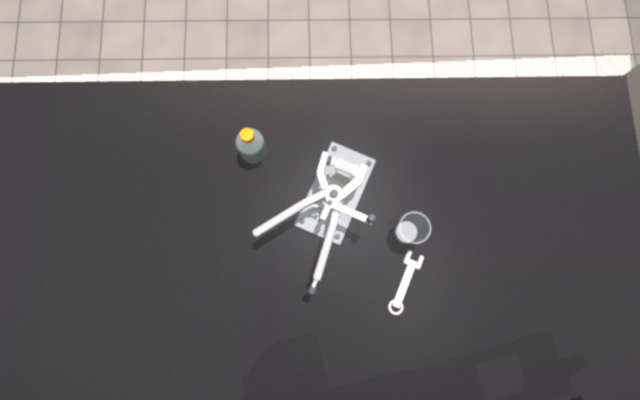

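View pics/side0.png

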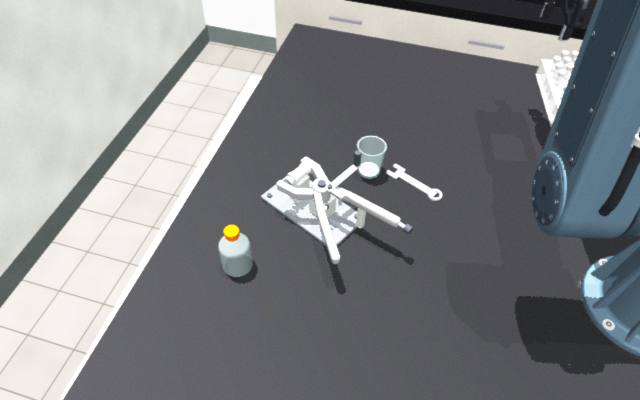

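The top view shows the stand around (335,190), the moving handle ending at (257,233), the fixed handle ending at (313,290) and the lever knob at (372,218). Next I enlarge it.

Run:
```python
from h import *
d=dict(np.load('top.npz')); im=d['img'][120:310,230:450,::-1]
im=cv2.resize(im,None,fx=3.6,fy=3.1578947,interpolation=cv2.INTER_CUBIC)
im=cv2.resize(d['img'][125:305,235:445,::-1],None,fx=3.3333,fy=3.3333,interpolation=cv2.INTER_CUBIC)
cv2.imwrite('pics/crop.png',im)
for n,u,v,z in [('end mov',257,233,85),('pivot',334,194,96),('end fix',313,290,85),('knob',372,218,145),('bcorner',333,143,12),('bcorner',375,159,12),('b',341,243,12),('b',296,226,12)]:
    print(n,world(d,u,v,z).round(1), world(d,u,v).round(1))
print(d['extrinsics'].round(3),d['mtx'])
```

```text
end mov [575.  124.9  85. ] [573.8 123.8  94.6]
pivot [648.9 -30.   96. ] [647.  -29.4 105.2]
end fix [461.3  16.1  85. ] [461.4  16.2  91.3]
knob [591.6 -96.4 145. ] [591.7 -96.5 144.2]
bcorner [783.7 -37.3  12. ] [784.3 -37.5  10.4]
bcorner [ 744.7 -130.6   12. ] [ 748.9 -133.1   -2.2]
b [558.  -47.7  12. ] [558.9 -48.6   1.3]
b [596.9  48.8  12. ] [597.4  48.9   8.5]
[[-2.40000e-02 -9.99000e-01  2.50000e-02  1.66720e+01]
 [-9.83000e-01  1.90000e-02 -1.85000e-01  6.39612e+02]
 [ 1.84000e-01 -2.90000e-02 -9.82000e-01  8.32715e+02]
 [ 0.00000e+00  0.00000e+00  0.00000e+00  1.00000e+00]] [[428.39422297   0.         317.31690245]
 [  0.         428.39422297 202.1388541 ]
 [  0.           0.           1.        ]]
```

View pics/crop.png

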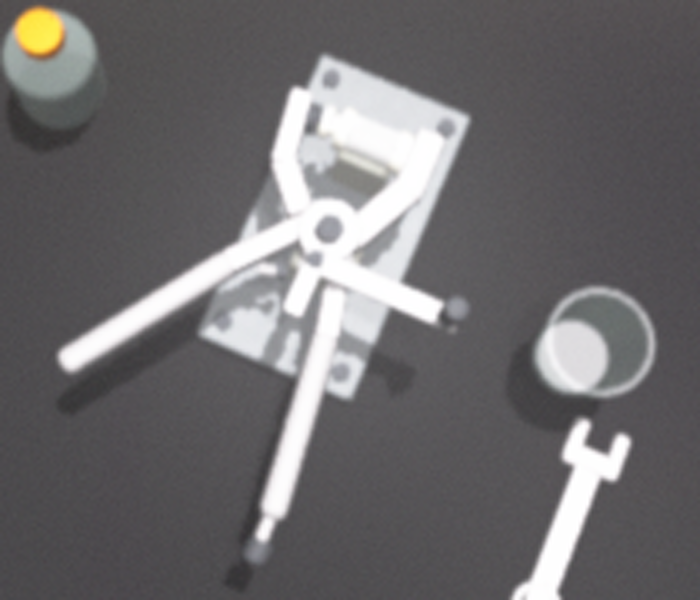

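The crop shows the pivot at (329,229), moving handle end (68,360), lever knob (457,307), base corners (322,54), (469,118), (351,400) and (200,333). I fit the frame from these.

Run:
```python
from h import *
d=dict(np.load('top.npz'))
P=lambda u,v,z:world(d,235+u/3.3333,125+v/3.3333,z)[:2]
c=[P(*x,12) for x in((322,54),(469,118),(351,400),(200,333))]
ex=(c[0]-c[3])+(c[1]-c[2]); ex/=np.linalg.norm(ex); ey=np.array([-ex[1],ex[0]])
print('sides',[np.linalg.norm(c[i]-c[i-1]).round(1) for i in range(4)],'ex ang',np.arctan2(ex[1],ex[0]))
piv=P(329,229,105); print('piv',piv,P(329,229,96),'base ctr',np.mean(c,0))
S=lambda p:np.round([(p-piv)@ex,(p-piv)@ey],1)
print('corners',[S(x) for x in c])
for n,u,v,z in [('fixend',273,515,96),('screw',255,558,85),('knob',457,307,145),('movend',68,360,96),('mov mid',150,312,96),('beaker',590,345,40),('bottle',50,70,60)]:
    p=P(u,v,z); print(n,p.round(1),S(p),'r',np.linalg.norm(p-piv).round(1))
lp=piv+ex*-22; print('leverpiv',lp)
# handle points by depth z 85..100
H,W=d['range_z'].shape;v,u=np.mgrid[:H,:W];z=d['range_z']
K=d['mtx'];E=d['extrinsics'];C=np.stack([(u-K[0,2])/K[0,0]*z,(v-K[1,2])/K[1,1]*z,z],-1)-E[:3,3]
X=C@E[:3,:3]
m=(z>0)&(X[...,2]>88)&(X[...,2]<102)&(v>190)&(u<325)&(u>250)&(v<240)
q=X[m]; rel=q[:,:2]-piv; r=np.hypot(*rel.T); k=(r>65)&(q[:,1]>20); pts=q[k]
vx=cv2.fitLine(pts[:,:2].astype(np.float32),cv2.DIST_HUBER,0,.01,.01).ravel();print('handle line',vx,'meanz',pts[:,2].mean(),'n',k.sum(),'maxr',r[k].max())
n=np.array([-vx[1],vx[0]]); print('pivot off line',(piv-vx[2:])@n)
for rr in(70,144,178):
  s=r-rr; kk=k&(abs(s)<6); a=np.arctan2(*(q[kk][:,:2].mean(0)-piv)[::-1]);print(rr,q[kk].mean(0),a)
m=(X[...,2]>130)&(X[...,2]<155)&(u>360)&(u<380)&(v>205)&(v<230); print('knob pts',X[m].mean(0),m.sum())
```

```text
sides [np.float64(207.0), np.float64(108.2), np.float64(206.5), np.float64(107.2)] ex ang -0.4271003297420633
piv [647.67218212 -28.81831411] [649.53749792 -29.44362074] base ctr [670.64347835 -40.34249176]
corners [array([130. ,  53.1]), array([128.1, -55.1]), array([-78.4, -54.6]), array([-77. ,  52.6])]
fixend [481.1   8.3] [-167.   -35.2] r 170.7
screw [456.7  19.1] [-193.6  -35.5] r 196.8
knob [593.3 -96.6] [-21.4 -84.3] r 86.9
movend [573.7 126.8] [-131.8  111. ] r 172.3
mov mid [601.3  78.4] [-86.6  78.4] r 116.8
beaker [ 582.8 -196.9] [  10.6 -179.8] r 180.1
bottle [763.8 142.9] [ 34.6 204.4] r 207.3
leverpiv [627.6484264  -19.70518035]
handle line [ 5.1950061e-01 -8.5447007e-01  6.0021863e+02  8.2526924e+01] meanz 94.09689936193841 n 454 maxr 177.64860052487487
pivot off line -17.29627757292989
70 [627.13803506  38.40162868  94.02615445] 1.8672702948958306
144 [588.41764418 102.33202491  94.24914986] 1.9951512850990771
178 [573.16309342 128.83051064  93.20758844] 2.012306715955004
knob pts [592.21593749 -95.57650071 143.04009829] 52
```

>>> send_rows(
  targets=[0.03,-0.02,0,0,-1,0.06,-0.041,0,0,-1,0.09,-0.062,0,0,-1,0.12,-0.083,0,0,-1,0.15,-0.103,0,0,-1,0.18,-0.124,0,0,-1,0.21,-0.145,0,0,-1,0.24,-0.165,0,0,-1,0.27,-0.186,0,0,-1,0.3,-0.207,0,0,-1,0.33,-0.228,0,0,-1,0.36,-0.248,0,0,-1,0.39,-0.269,0,0,-1,0.42,-0.29,0,0,-1,0.45,-0.31,0,-0.05,-1,0.48,-0.331,0,-0.1,-1,0.51,-0.352,0,-0.1,-1,0.54,-0.372,0,-0.1,-1,0.575,-0.396,0,-0.1,-1,0.6,-0.414,0,-0.1,-1],
  grip_force=20,
)

```text
time_s: 1.77
eef_pos: [610.9, 119.3, 191.2]
tcp_rot: [-0.0, 0.962, 0.272, -0.0]
ft_force: [-0.1, -0.8, 0.7]
opening: -0.1
```

>>> send_rows(
  targets=[0,0,0.02,0,-1,0,0,0.045,0,-1,0,0,0.07,0,-1,0,0,0.085,0,-1,0,0,0.1,0,-1,0,0,0.11,0,-1,0,0,0.12,0,-1,0,0,0.12,0,-1],
)

```text
time_s: 2.43
eef_pos: [608.7, 116.4, 69.3]
tcp_rot: [-0.001, 0.962, 0.272, -0.002]
ft_force: [-0.1, -0.5, 0.3]
opening: -0.2
```

Run:
```python
from h import *
s=ctrl.get_state(); print(s['eef_pos'],s['ft_force'],s['joints'])
d=cam('side'); cv2.imwrite('pics/s1.png',cv2.resize(d['img'][120:300,200:440,::-1],None,fx=3,fy=3,interpolation=cv2.INTER_CUBIC))
```

```text
[608.66272219 116.40448072  69.32873606] [-0.08520856 -0.52035451  0.33188856] [-2.29054358e-03  4.09740718e-01  1.58022694e+00 -5.05293201e-06
  1.15533780e+00  1.01780604e+00]
```

View pics/s1.png

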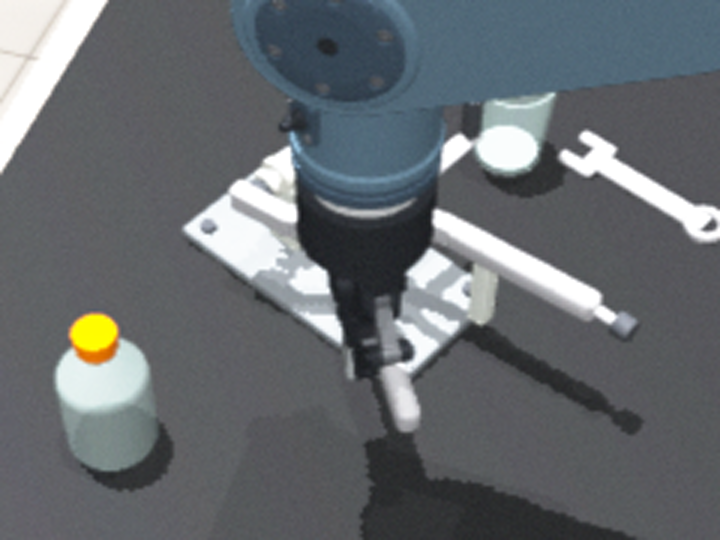

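The shut fingers stand just outside the moving handle near (380,345) in the crop, with no contact yet. Next I close to contact gently.

>>> send_rows(
  targets=[-0.001,0,0,0,-1,-0.002,0,0,0,-1,-0.003,0,0,0,-1,-0.004,0,0,0,-1,-0.005,0,0,0,-1,-0.006,0,0,0,-1,-0.006,0,0,0,-1],
)

```text
time_s: 3.07
eef_pos: [605.0, 113.3, 71.9]
tcp_rot: [0.0, 0.962, 0.272, 0.0]
ft_force: [-0.0, -0.2, 0.5]
opening: 0.1
```

>>> send_rows(
  targets=[-0.001,-0.0002,0,-0.007,-1,-0.002,-0.0005,0,-0.014,-1,-0.003,-0.0007,0,-0.021,-1,-0.004,-0.001,0,-0.028,-1,-0.004,-0.001,0,-0.028,-1],
)

```text
time_s: 3.48
eef_pos: [601.0, 112.1, 71.6]
tcp_rot: [-0.0, 0.958, 0.286, -0.0]
ft_force: [0.6, -0.5, 1.2]
opening: 0.4
```

>>> send_rows(
  targets=[-0.001,-0.0002,0,-0.007,-1,-0.002,-0.0005,0,-0.014,-1,-0.003,-0.0007,0,-0.021,-1,-0.004,-0.001,0,-0.028,-1,-0.004,-0.001,0,-0.028,-1],
)

```text
time_s: 3.9
eef_pos: [597.1, 110.7, 71.7]
tcp_rot: [-0.0, 0.954, 0.299, -0.0]
ft_force: [0.1, -0.7, -0.8]
opening: -0.1
```

Run:
```python
from h import *
s=ctrl.get_state(); print(s['eef_pos'],s['ft_force'])
d=cam('side'); cv2.imwrite('pics/s2.png',cv2.resize(d['img'][170:280,270:390,::-1],None,fx=5,fy=5,interpolation=cv2.INTER_CUBIC))
w=cam('top')
for dd,n in((d,'side'),(w,'top')):
    z=dd['range_z'];v,u=np.mgrid[:400,:640];K=dd['mtx'];E=dd['extrinsics']
    X=(np.stack([(u-K[0,2])/K[0,0]*z,(v-K[1,2])/K[1,1]*z,z],-1)-E[:3,3])@E[:3,:3]
    m=(z>0)&(X[...,2]>88)&(X[...,2]<102)&(abs(X[...,0]-575)<35)&(X[...,1]>85)&(X[...,1]<145)
    q=X[m];print(n,len(q))
    if len(q)>10:print(cv2.fitLine(q[:,:2].astype(np.float32),cv2.DIST_HUBER,0,.01,.01).ravel(),q.mean(0),q[:,1].max())
```

```text
[597.07286697 110.69642674  71.66826836] [ 0.05939121 -0.74922358 -0.80646305]
side 153
[ 5.41899920e-01 -8.40443015e-01  5.81333069e+02  1.19351036e+02] [581.60019892 118.52112521  95.00406621] 134.15235656194878
top 48
[ 2.64428318e-01 -9.64405358e-01  5.73898987e+02  1.20689415e+02] [573.74022687 121.24730123  93.48508015] 131.68364249766057
```

View pics/s2.png

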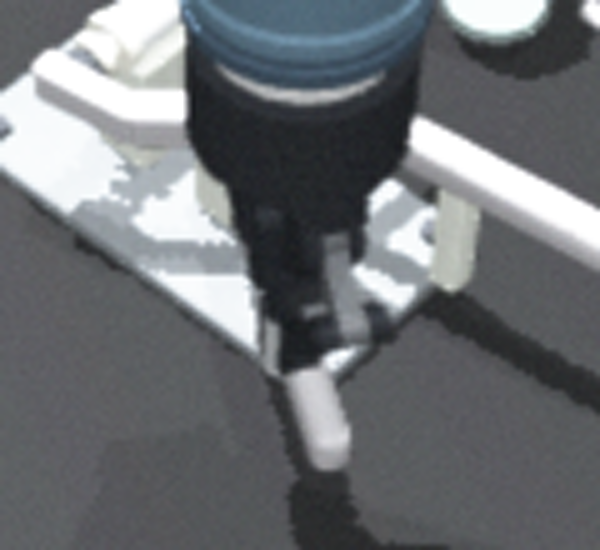

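No movement of the handle yet and no load, so I continue in small steps.

>>> send_rows(
  targets=[-0.001,-0.0002,0,0,-1,-0.002,-0.0005,0,0,-1,-0.003,-0.0007,0,0,-1,-0.003,-0.0007,0,0,-1],
)

```text
time_s: 4.33
eef_pos: [594.2, 109.6, 71.6]
tcp_rot: [-0.0, 0.954, 0.299, -0.0]
ft_force: [-0.4, -0.1, -0.1]
opening: 0.6
```

>>> send_rows(
  targets=[-0.001,-0.0002,0,0,-1,-0.002,-0.0005,0,0,-1,-0.003,-0.0007,0,0,-1,-0.003,-0.0007,0,0,-1],
)

```text
time_s: 4.67
eef_pos: [591.3, 108.4, 71.6]
tcp_rot: [-0.0, 0.954, 0.299, -0.0]
ft_force: [0.6, -0.0, 0.0]
opening: -0.0
```

Run:
```python
from h import *
d=cam('side'); im=cv2.resize(d['img'][170:280,270:390,::-1],None,fx=5,fy=5,interpolation=cv2.INTER_CUBIC)
E=d['extrinsics'];K=d['mtx']
s=ctrl.get_state();print(s['eef_pos'])
for p,c in((s['eef_pos'],(0,0,255)),(s['eef_pos']+[0,0,20],(0,255,0)),((588.3,102.2,96),(255,0,0)),((573,128,96),(255,0,0)),((595.1,106.4,85),(255,255,0))):
    q=K@(E[:3,:3]@p+E[:3,3]);q=q[:2]/q[2];print(q)
    cv2.circle(im,tuple(int(x) for x in (q-[270,170])*5+2.5),3,c,-1)
cv2.imwrite('pics/s3.png',im)
w=cam('wrist');o=cv2.resize(w['img'][:,:,::-1],(600,375));cv2.imwrite('pics/s3.png',np.hstack([cv2.resize(im,(409,375)),o[:,:390]]) if 0 else im)
z=d['range_z'];v,u=np.mgrid[:400,:640]
X=(np.stack([(u-K[0,2])/K[0,0]*z,(v-K[1,2])/K[1,1]*z,z],-1)-E[:3,3])@E[:3,:3]
m=(z>0)&(X[...,2]>60)&(X[...,2]<140)&(abs(X[...,0]-590)<45)&(X[...,1]>70)&(X[...,1]<150)
for lo in range(60,140,10):
    q=X[m&(X[...,2]>=lo)&(X[...,2]<lo+10)]
    if len(q):print(lo,len(q),q[:,:2].min(0).round(),q[:,:2].max(0).round())
```

```text
[591.44731625 108.45251452  71.7008097 ]
[329.76357144 253.26300492]
[330.10066508 247.10018882]
[332.73692782 243.53290212]
[336.96914294 256.62887325]
[328.40887734 247.84294247]
70 4 [572. 126.] [584. 132.]
80 47 [569.  70.] [618. 134.]
90 156 [569.  71.] [616. 135.]
100 1 [581. 114.] [581. 114.]
110 9 [589. 113.] [601. 121.]
120 39 [577. 111.] [603. 123.]
130 17 [589. 112.] [601. 124.]
```

View pics/s3.png

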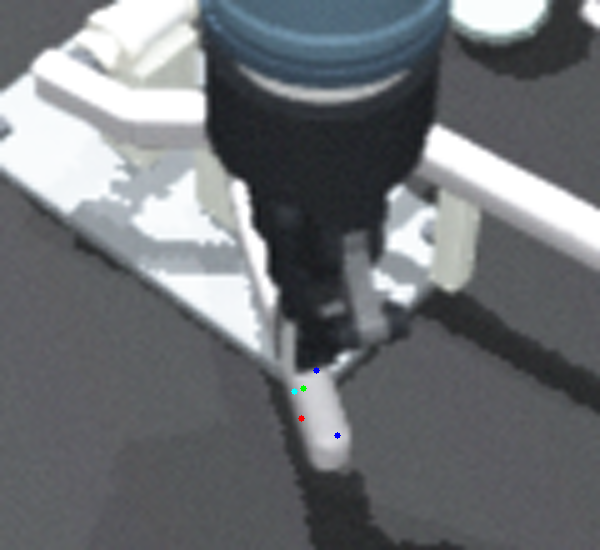

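Run:
```python
from h import *
d=dict(np.load('side.npz'));E=d['extrinsics'];print('cam',-E[:3,:3].T@E[:3,3])
for v in range(222,262,4):
    print(v,[ (u,*world(d,u,v).round().astype(int)) if d['range_z'][v,u]>0 else (u,0) for u in (322,326,330,334,338,342)])
w=dict(np.load('wrist.npz'));cv2.imwrite('pics/w1.png',w['img'][:,:,::-1])
E=w['extrinsics'];print('wcam',-E[:3,:3].T@E[:3,3]);K=w['mtx']
for p in ((591.4,108.4,71.7),(588.3,102.2,96)):
    q=K@(E[:3,:3]@p+E[:3,3]);print(q[:2]/q[2])
```

```text
cam [461.85497302 650.77316318 877.46256595]
222 [(322, np.int64(622), np.int64(60), np.int64(97)), (326, np.int64(595), np.int64(132), np.int64(194)), (330, np.int64(588), np.int64(132), np.int64(196)), (334, np.int64(578), np.int64(146), np.int64(218)), (338, np.int64(572), np.int64(145), np.int64(220)), (342, np.int64(566), np.int64(142), np.int64(218))]
226 [(322, np.int64(619), np.int64(68), np.int64(95)), (326, np.int64(595), np.int64(132), np.int64(183)), (330, np.int64(589), np.int64(128), np.int64(181)), (334, np.int64(583), np.int64(124), np.int64(178)), (338, np.int64(572), np.int64(143), np.int64(206)), (342, np.int64(564), np.int64(148), np.int64(216))]
230 [(322, np.int64(618), np.int64(70), np.int64(85)), (326, np.int64(597), np.int64(123), np.int64(160)), (330, np.int64(589), np.int64(124), np.int64(165)), (334, np.int64(582), np.int64(124), np.int64(168)), (338, np.int64(571), np.int64(146), np.int64(199)), (342, np.int64(563), np.int64(151), np.int64(209))]
234 [(322, np.int64(630), np.int64(27), np.int64(12)), (326, np.int64(598), np.int64(116), np.int64(140)), (33
[... 1447 characters left out ...]
np.int64(617), np.int64(68), np.int64(2)), (326, np.int64(610), np.int64(63), np.int64(-1)), (330, np.int64(587), np.int64(124), np.int64(92)), (334, np.int64(579), np.int64(126), np.int64(98)), (338, np.int64(573), np.int64(122), np.int64(96)), (342, np.int64(579), np.int64(54), np.int64(-1))]
258 [(322, np.int64(615), np.int64(77), np.int64(2)), (326, np.int64(607), np.int64(75), np.int64(1)), (330, np.int64(599), np.int64(72), np.int64(1)), (334, np.int64(577), np.int64(132), np.int64(95)), (338, np.int64(570), np.int64(130), np.int64(96)), (342, np.int64(576), np.int64(64), np.int64(0))]
wcam [658.76066939 154.71960085 253.28099986]
[316.13143307 237.84854964]
[322.73658904 269.28164889]
```

View pics/w1.png

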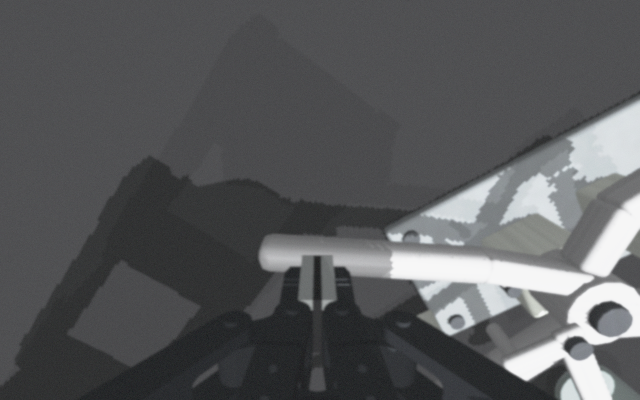

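The wrist view shows the pad tips at about (318,258) overlapping the lower half of the handle (y 235 to 275), yet no force. I check the depths there.

Run:
```python
from h import *
w=dict(np.load('wrist.npz'))
for u in (310,318,326):
  for v in (225,232,238,244,250,254,258,262,270,280,290,300):
    if w['range_z'][v,u]>0: print(u,v,world(w,u,v).round(1),w['img'][v,u])
z=w['range_z'];v,u=np.mgrid[:400,:640];K=w['mtx'];E=w['extrinsics']
X=(np.stack([(u-K[0,2])/K[0,0]*z,(v-K[1,2])/K[1,1]*z,z],-1)-E[:3,3])@E[:3,:3]
m=(z>0)&(X[...,2]>90)&(X[...,2]<102)&(v>225)&(v<300)&(((u>265)&(u<295))|((u>345)&(u<470)))
q=X[m];print(len(q),cv2.fitLine(q[:,:2].astype(np.float32),cv2.DIST_HUBER,0,.01,.01).ravel())
print(world(w,610,320))
for uu in (280,360,400):
    c=X[225:300,uu];c=c[(c[:,2]>90)&(c[:,2]<102)];print(uu,c.min(0).round(1),c.max(0).round(1))
```

```text
310 225 [ 5.708e+02  1.000e+02 -3.000e-01] [48 48 50]
310 232 [565.9  96.6  -0.7] [55 53 54]
310 238 [593.5 113.7  82.5] [101 101 104]
310 244 [593.5 113.6  89.6] [124 124 124]
310 250 [592.1 112.5  92.9] [151 152 153]
310 254 [591.1 111.8  94.8] [158 160 162]
310 258 [599.3 116.9 117.6] [105 108 109]
310 262 [599.3 116.9 121.1] [107 113 111]
310 270 [599.  116.5 126.9] [108 114 112]
310 280 [599.4 116.6 135.1] [106 110 110]
310 290 [599.4 116.4 141.8] [108 112 111]
310 300 [599.2 116.2 147.7] [148 152 151]
318 225 [573.8  94.6  -2. ] [52 53 52]
318 232 [569.4  91.5  -0.8] [48 50 51]
318 238 [595.8 110.2  82.2] [102 104 104]
318 244 [595.7 110.2  89.4] [118 120 120]
318 250 [594.4 109.3  92.9] [147 148 148]
318 254 [593.5 108.7  95.1] [150 151 152]
318 258 [600.9 113.9 116.8] [38 39 37]
318 262 [601.3 114.2 121.4] [35 37 35]
318 270 [601.1 114.1 127.6] [36 37 35]
318 280 [601.7 114.5 136.3] [33 34 35]
318 290 [601.5 114.4 142.7] [27 29 30]
318 300 [601.8 114.7 149.5] [52 50 53]
326 225 [ 5.779e+02  9.000e+01 -1.000e-01] [52 50 52]
326 232 [572.8  86.3  -1.2] [55 56 57]
326 238 [597.5 106.2  80.3] [102 102 104]
326 244 [597.9 106.8  89.1] [114 113 114]
326 250 [596.4 105.9  92.4] [144 145 146]
326 254 [595.3 105.1  94.1] [153 155 158]
326 258 [603.  111.2 117.2] [118 121 122]
326 262 [603.1 111.4 121.1] [108 112 112]
326 270 [602.8 111.4 127.2] [107 109 110]
326 280 [602.8 111.6 135.1] [107 111 110]
326 290 [602.7 111.8 141.9] [110 113 113]
326 300 [602.8 112.1 148.6] [149 154 153]
4184 [ 5.0995570e-01 -8.6020064e-01  6.0810175e+02  7.8900436e+01]
[650.26813012 -24.3671966  107.36719308]
280 [573.9 118.5  91.2] [585.2 126.   95.8]
360 [595.3  84.   90. ] [606.7  92.   96. ]
400 [605.7  66.4  91. ] [616.7  74.6  96.2]
```

The pad tips are really at z ≈ 116 while the reading says 72, so cameras (wrist and side agree) put the tips about 44 mm above the reported TCP. The fingers are therefore passing over the handle. I back out and go down 44 mm more, watching force.

>>> send_rows(
  targets=[0.006,0,0,0.02,-1,0.012,0,0,0.04,-1,0.018,0,0,0.06,-1,0.024,0,0,0.06,-1,0.026,0,0,0.06,-1,0.026,0,0.005,0.06,-1,0.026,0,0.012,0.06,-1,0.026,0,0.018,0.06,-1,0.026,0,0.024,0.06,-1,0.026,0,0.026,0.06,-1,0.026,0,0.026,0.06,-1],
)

```text
time_s: 5.68
eef_pos: [611.9, 123.2, 44.4]
tcp_rot: [-0.0, 0.963, 0.27, -0.001]
ft_force: [0.6, -0.5, 0.5]
opening: -0.5
```

```bash
cat > w.py <<'E'
from h import *
w=cam('wrist');z=w['range_z'];v,u=np.mgrid[:400,:640];K=w['mtx'];E=w['extrinsics']
X=(np.stack([(u-K[0,2])/K[0,0]*z,(v-K[1,2])/K[1,1]*z,z],-1)-E[:3,3])@E[:3,:3]
s=ctrl.get_state();t=s['eef_pos'];print('tcp',t.round(1),s['ft_force'].round(1),s['time_s'])
for uu in(310,326):
    c=X[200:320,uu]; f=c[(np.hypot(c[:,0]-t[0],c[:,1]-t[1])<20)&(c[:,2]>0)]; print(uu,f[::5].round(0).tolist())
E
python3 w.py
```

```text
tcp [612.4 123.2  45.1] [0.8 0.8 0.8] 5.7333
310 [[616.0, 131.0, 0.0], [602.0, 122.0, 1.0], [620.0, 131.0, 90.0], [620.0, 131.0, 94.0], [620.0, 131.0, 98.0], [620.0, 131.0, 102.0], [620.0, 131.0, 105.0], [621.0, 131.0, 110.0], [621.0, 131.0, 113.0], [621.0, 131.0, 116.0], [621.0, 131.0, 120.0], [620.0, 130.0, 120.0], [618.0, 129.0, 121.0], [621.0, 131.0, 129.0], [621.0, 130.0, 130.0]]
326 [[616.0, 118.0, 0.0], [624.0, 125.0, 89.0], [624.0, 125.0, 92.0], [624.0, 126.0, 97.0], [624.0, 126.0, 102.0], [624.0, 126.0, 105.0], [623.0, 126.0, 108.0], [624.0, 126.0, 113.0], [624.0, 126.0, 117.0], [624.0, 126.0, 119.0], [623.0, 126.0, 121.0], [624.0, 127.0, 126.0], [624.0, 127.0, 128.0], [624.0, 127.0, 131.0]]
```

Confirmed: the tips are at z ≈ 89 with the reading at 45. I go down 18 more, then approach.

>>> send_rows(
  targets=[0,0,0.005,0,-1,0,0,0.01,0,-1,0,0,0.015,0,-1,0,0,0.018,0,-1,-0.0015,0,0.018,0,-1,-0.003,0,0.018,0,-1,-0.0045,0,0.018,0,-1,-0.006,0,0.018,0,-1,-0.006,0,0.018,0,-1],
)

```text
time_s: 6.48
eef_pos: [607.7, 120.0, 28.0]
tcp_rot: [0.0, 0.963, 0.27, 0.0]
ft_force: [-0.1, -0.3, -0.8]
opening: 0.2
```

>>> send_rows(
  targets=[0,0.003,0,0,-1,-0.001,0.005,0,0,-1,-0.002,0.005,0,0,-1,-0.003,0.005,0,0,-1,-0.004,0.005,0,0,-1,-0.005,0.005,0,0,-1,-0.005,0.005,0,0,-1],
)

```text
time_s: 7.07
eef_pos: [606.2, 113.4, 27.7]
tcp_rot: [-0.0, 0.963, 0.27, 0.0]
ft_force: [1.3, 0.4, -0.4]
opening: -0.0
```

>>> send_rows(
  targets=[-0.001,-0.0002,0,-0.007,-1,-0.002,-0.0005,0,-0.014,-1,-0.003,-0.0007,0,-0.021,-1,-0.004,-0.001,0,-0.028,-1,-0.004,-0.001,0,-0.028,-1],
)

```text
time_s: 7.48
eef_pos: [604.1, 112.9, 27.8]
tcp_rot: [-0.0, 0.959, 0.284, 0.002]
ft_force: [9.0, 4.8, -6.7]
opening: 0.1
```

>>> send_rows(
  targets=[-0.001,-0.0002,0,-0.007,-1,-0.002,-0.0005,0,-0.014,-1,-0.003,-0.0007,0,-0.021,-1,-0.004,-0.001,0,-0.028,-1],
)

```text
time_s: 7.82
eef_pos: [600.4, 111.8, 27.8]
tcp_rot: [-0.0, 0.955, 0.297, 0.003]
ft_force: [10.4, 5.8, -7.7]
opening: -0.1
```

>>> send_rows(
  targets=[-0.001,-0.0002,0.0003,-0.007,-1,-0.002,-0.0005,0.0007,-0.014,-1,-0.003,-0.0007,0.001,-0.021,-1,-0.004,-0.001,0.001,-0.028,-1],
)

```text
time_s: 8.15
eef_pos: [597.1, 110.7, 27.6]
tcp_rot: [-0.0, 0.951, 0.31, 0.003]
ft_force: [8.4, 6.0, -4.2]
opening: -0.5
```

Force dropped a bit, 10.3 N horizontal. I go on along the arc.

>>> send_rows(
  targets=[-0.001,-0.0002,0.0003,-0.007,-1,-0.002,-0.0005,0.0005,-0.014,-1,-0.003,-0.0007,0.0007,-0.021,-1,-0.004,-0.001,0.001,-0.028,-1,-0.005,-0.0012,0.001,-0.035,-1,-0.006,-0.0014,0.001,-0.042,-1],
)

```text
time_s: 8.65
eef_pos: [591.8, 108.7, 27.4]
tcp_rot: [-0.0, 0.944, 0.33, 0.004]
ft_force: [6.9, 7.1, 0.5]
opening: -0.1
```

>>> send_rows(
  targets=[-0.001,-0.0002,0,-0.007,-1,-0.002,-0.0005,0,-0.014,-1,-0.003,-0.0007,0,-0.021,-1,-0.004,-0.001,0,-0.028,-1,-0.005,-0.0012,0,-0.035,-1,-0.006,-0.0014,0,-0.042,-1,-0.007,-0.0016,0,-0.049,-1,-0.008,-0.0018,0,-0.056,-1],
)

```text
time_s: 9.32
eef_pos: [583.9, 105.3, 27.2]
tcp_rot: [-0.0, 0.934, 0.357, 0.003]
ft_force: [6.1, 8.6, 1.0]
opening: -0.1
```

>>> send_rows(
  targets=[-0.001,-0.0003,0,-0.007,-1,-0.002,-0.0006,0,-0.014,-1,-0.003,-0.0009,0,-0.021,-1,-0.004,-0.0012,0,-0.028,-1,-0.005,-0.0015,0,-0.035,-1,-0.006,-0.0017,0,-0.042,-1,-0.007,-0.0019,0,-0.049,-1,-0.008,-0.0021,0,-0.056,-1,-0.009,-0.0023,0,-0.063,-1,-0.01,-0.0025,0,-0.07,-1],
)

```text
time_s: 10.15
eef_pos: [574.0, 100.1, 26.9]
tcp_rot: [-0.0, 0.921, 0.389, 0.002]
ft_force: [3.6, 7.0, 1.3]
opening: -0.3
```

Force is falling (7.9 N), so I take shorter steps.

>>> send_rows(
  targets=[-0.001,-0.0003,0,-0.007,-1,-0.002,-0.0006,0,-0.014,-1,-0.003,-0.0008,0,-0.021,-1,-0.004,-0.001,0,-0.028,-1,-0.005,-0.0013,0,-0.035,-1],
)

```text
time_s: 10.57
eef_pos: [569.1, 97.1, 26.8]
tcp_rot: [-0.0, 0.914, 0.405, 0.002]
ft_force: [1.6, 4.8, 2.9]
opening: -0.1
```

>>> send_rows(
  targets=[-0.001,-0.0003,0,-0.007,-1,-0.002,-0.0006,0,-0.014,-1,-0.003,-0.0008,0,-0.021,-1,-0.004,-0.001,0,-0.028,-1],
)

```text
time_s: 10.9
eef_pos: [565.0, 94.2, 26.4]
tcp_rot: [0.0, 0.908, 0.418, 0.001]
ft_force: [1.5, 3.5, 3.1]
opening: 0.0
```

>>> send_rows(
  targets=[-0.001,-0.0003,0,-0.007,-1,-0.002,-0.0006,0,-0.014,-1,-0.003,-0.0008,0,-0.021,-1],
)

```text
time_s: 11.15
eef_pos: [561.6, 91.5, 25.6]
tcp_rot: [0.0, 0.904, 0.428, -0.0]
ft_force: [1.2, 2.0, 0.9]
opening: -0.3
```

>>> send_rows(
  targets=[-0.001,-0.0003,0,-0.007,-1,-0.002,-0.0006,0,-0.014,-1,-0.002,-0.0006,0,-0.014,-1],
)

```text
time_s: 11.4
eef_pos: [559.4, 90.2, 25.2]
tcp_rot: [-0.0, 0.901, 0.434, -0.001]
ft_force: [-0.2, 0.5, -0.0]
opening: -0.2
```

Force has gone to zero. I measure where the handle is relative to the fingers.

```bash
cat > hl.py <<'E'
from h import *
def handle(w,piv=np.array([647.7,-28.8])):
    z=w['range_z'];v,u=np.mgrid[:400,:640];K=w['mtx'];E=w['extrinsics']
    X=(np.stack([(u-K[0,2])/K[0,0]*z,(v-K[1,2])/K[1,1]*z,z],-1)-E[:3,3])@E[:3,:3]
    r=np.hypot(X[...,0]-piv[0],X[...,1]-piv[1]);a=np.arctan2(X[...,1]-piv[1],X[...,0]-piv[0])
    m=(z>0)&(X[...,2]>93.5)&(X[...,2]<99)&(r>75)&(r<180)&(a>1.8)&(a<2.68)
    q=X[m]; L=cv2.fitLine(q[:,:2].astype(np.float32),cv2.DIST_HUBER,0,.01,.01).ravel()
    return len(q),L,q.mean(0)
if __name__=='__main__':
    w=cam('wrist');n,L,c=handle(w);s=ctrl.get_state();t=s['eef_pos']
    L2=L if L[1]>0 else np.r_[-L[:2],L[2:]]
    print(n,L2,c.round(1),'dir ang',np.arctan2(L2[1],L2[0]),'tcp off',(t[:2]-L[2:])@[L2[1],-L2[0]],t,s['ft_force'],s['time_s'])
    cv2.imwrite('pics/w2.png',w['img'][:,:,::-1])
E
python3 hl.py
```

```text
1059 [-5.009909e-01  8.654525e-01  5.835023e+02  6.689933e+01] [576.7  69.6  95.2] dir ang 2.0955398 tcp off -9.201988332965094 [559.35797474  90.24066249  25.22011604] [ 5.09040994e-01  1.14422689e-04 -4.55043492e-01] 11.45
```

View pics/w2.png

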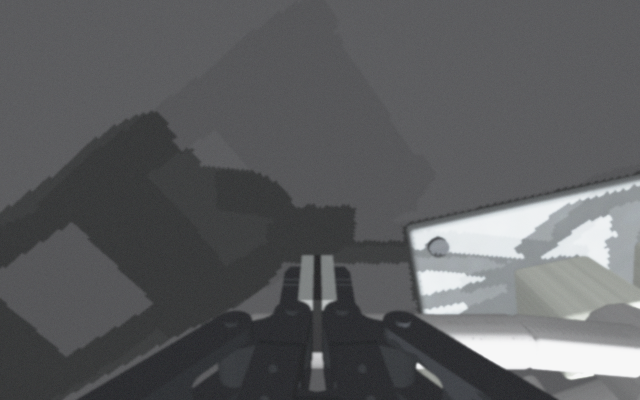

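The view shows pads at (318,260) and the handle at right, (420-640, 315-375). I fit only those handle pixels.

Run:
```python
from h import *
w=dict(np.load('wrist.npz'));z=w['range_z'];v,u=np.mgrid[:400,:640];K=w['mtx'];E=w['extrinsics']
X=(np.stack([(u-K[0,2])/K[0,0]*z,(v-K[1,2])/K[1,1]*z,z],-1)-E[:3,3])@E[:3,:3]
m=(u>430)&(u<520)&(v>310)&(v<385)&(X[...,2]>93)&(X[...,2]<99)
q=X[m];L=cv2.fitLine(q[:,:2].astype(np.float32),cv2.DIST_HUBER,0,.01,.01).ravel();L[:2]*=np.sign(L[1])
t=ctrl.get_state()['eef_pos']
print(len(q),L,q[:,2].mean(),'ang',np.arctan2(L[1],L[0]),'off',(t[:2]-L[2:])@[L[1],-L[0]])
n=np.array([L[1],-L[0]]); o=(q[:,:2]-L[2:])@n; print('width',np.percentile(o,[2,98]))
```

```text
998 [-5.5983347e-01  8.2860512e-01  6.0344574e+02  3.3701832e+01] 94.5202160935904 ang 2.1649811 off -4.879018017757711
width [-5.5425655   5.21658043]
```

Ambiguous, so I push 2 mm more with care: past centre, the fingers would run free until the stop.

>>> send_rows(
  targets=[-0.001,-0.0003,0,-0.007,-1,-0.002,-0.0006,0,-0.014,-1,-0.002,-0.0006,0,-0.014,-1],
)

```text
time_s: 11.7
eef_pos: [557.9, 89.3, 25.5]
tcp_rot: [-0.0, 0.898, 0.44, -0.0]
ft_force: [-0.5, 0.4, -0.4]
opening: 0.1
```

>>> send_rows(
  targets=[0.001,0,0,0,-1,0.003,0,0,0,-1,0.005,0,0,0,-1,0.007,0,0,0,-1,0.008,0,0,0,-1],
)

```text
time_s: 12.12
eef_pos: [563.6, 96.1, 25.8]
tcp_rot: [0.0, 0.898, 0.44, 0.0]
ft_force: [0.4, -0.0, -1.1]
opening: -0.1
```

No force while backing off, so the handle is not following. I retreat upward and look at the result.

>>> send_rows(
  targets=[0.01,0,0,0,-1,0.02,0,0,0,-1,0.03,0,-0.02,0,-1,0.03,0,-0.05,0,-1,0.03,0,-0.08,0,-1,0.03,0,-0.1,0,-1,0.03,0,-0.1,0,-1],
)

```text
time_s: 12.7
eef_pos: [585.9, 120.5, 131.5]
tcp_rot: [0.002, 0.898, 0.44, 0.004]
ft_force: [0.8, -0.3, 1.5]
opening: 0.0
```

Run:
```python
from h import *
s=ctrl.get_state();print(s['eef_pos'],s['joints'],s['time_s'])
t=cam('top')['img'][125:305,235:445,::-1]; d=cam('side')['img'][140:280,250:420,::-1]
cv2.imwrite('pics/lock.png',np.hstack([cv2.resize(t,(400,343),interpolation=3),cv2.resize(d,(400,343),interpolation=3)]))
```

```text
[585.94204395 120.52643241 131.47222649] [4.51619488e-03 2.82669933e-01 1.61083642e+00 2.33066098e-04
 1.23851451e+00 6.63657596e-01] 12.7
```

View pics/lock.png

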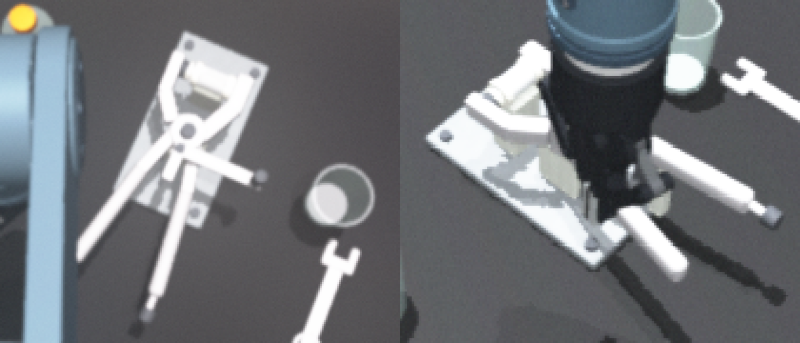

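The left (top) view shows the moving handle (end at (80,255)) turned in, jaws gripping the column; it stayed shut with the hand away, so it is locked. Next: above the jaw side of the lever knob (260,178) and down.

>>> send_rows(
  targets=[-0.01,0.01,0,0,-1,-0.03,0.03,0,0,-1,-0.05,0.05,0,0,-1,-0.07,0.075,0,0,-1,-0.09,0.1,0,0,-1,-0.11,0.12,0,0,-1,-0.13,0.14,0,0,-1,-0.145,0.155,0,0,-1,-0.155,0.165,0,0,-1,-0.159,0.17,0,0,-1,-0.159,0.17,0,0,-1,-0.159,0.17,0,0,-1],
)

```text
time_s: 13.8
eef_pos: [618.1, -109.7, 124.9]
tcp_rot: [-0.001, 0.898, 0.44, -0.0]
ft_force: [0.1, -0.1, 0.0]
opening: 0.0
```

Run:
```python
from h import *
s=ctrl.get_state();print(s['eef_pos'],s['tcp_rot'],s['ft_force'],s['time_s'])
w=cam('wrist');z=w['range_z'];v,u=np.mgrid[:400,:640];K=w['mtx'];E=w['extrinsics']
X=(np.stack([(u-K[0,2])/K[0,0]*z,(v-K[1,2])/K[1,1]*z,z],-1)-E[:3,3])@E[:3,:3]
m=(z>0)&(X[...,2]>115)&(X[...,2]<150)&(np.hypot(X[...,0]-592.7,X[...,1]+96.5)<25)
q=X[m];print(len(q)); 
if len(q):print(q.mean(0),q.min(0),q.max(0))
t=cam('top');print([world(t,x,y,145).round(1) for x,y in((372,218),)])
```

```text
[ 618.06303849 -109.69703685  124.91051592] [-7.10286677e-04  8.98104252e-01  4.39781907e-01 -3.50238021e-04] [ 0.06568339 -0.10400794  0.02959422] 13.8
1047
[597.20474437 -94.87417009 136.68031233] [ 588.33800433 -103.53005758  115.05512811] [602.0751059  -89.46736368 145.87483432]
[array([591.6, -96.4, 145. ])]
```

>>> send_rows(
  targets=[0.001,0.003,0,0,-1,0.0015,0.006,0,0,-1,0.0015,0.006,0.008,0,-1,0.0015,0.006,0.018,0,-1,0.0015,0.006,0.028,0,-1,0.0015,0.006,0.038,0,-1,0.0015,0.006,0.046,0,-1,0.0015,0.006,0.052,0,-1,0.0015,0.006,0.054,0,-1,0.0015,0.006,0.054,0,-1],
)

```text
time_s: 14.73
eef_pos: [623.6, -112.7, 70.7]
tcp_rot: [-0.001, 0.898, 0.44, -0.001]
ft_force: [-0.1, -0.6, -0.2]
opening: -0.1
```

Run:
```python
from h import *
s=ctrl.get_state();print(s['eef_pos'],s['ft_force'],s['time_s'])
w=cam('wrist');cv2.imwrite('pics/w3.png',w['img'][:,:,::-1])
for u in(310,326):print([world(w,u,v).round(0).tolist() for v in(250,254,258,262,270)])
```

```text
[ 623.62569304 -112.6787704    70.69859338] [-0.06697743 -0.58347107 -0.17177558] 14.7333
[[594.0, -143.0, -0.0], [592.0, -146.0, -0.0], [629.0, -102.0, 117.0], [628.0, -103.0, 119.0], [629.0, -102.0, 127.0]]
[[603.0, -151.0, -0.0], [601.0, -154.0, -0.0], [634.0, -107.0, 117.0], [634.0, -107.0, 120.0], [634.0, -106.0, 127.0]]
```

View pics/w3.png

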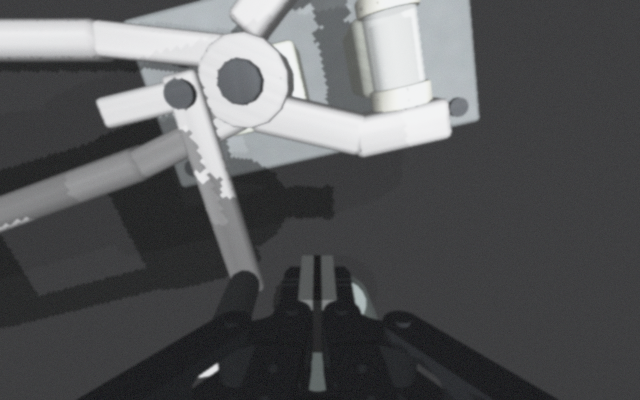

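The wrist view shows the knob (240,290) just left of the shut fingers (318,260), above the lever arm. I line up and approach.

>>> send_rows(
  targets=[-0.002,-0.002,0,0,-1,-0.004,-0.004,0,0,-1,-0.006,-0.006,0,0,-1,-0.006,-0.008,0,0,-1,-0.006,-0.01,0,0,-1,-0.006,-0.011,0,0,-1,-0.006,-0.011,0,0,-1],
)

```text
time_s: 15.37
eef_pos: [611.6, -110.6, 71.8]
tcp_rot: [0.0, 0.898, 0.44, 0.0]
ft_force: [-0.5, 0.9, -0.4]
opening: -0.1
```

>>> send_rows(
  targets=[-0.0007,-0.0014,0,0.017,-1,-0.0013,-0.0028,0,0.033,-1,-0.0019,-0.0042,0,0.05,-1,-0.0025,-0.0056,0,0.067,-1,-0.003,-0.007,0,0.083,-1,-0.0036,-0.0084,0,0.1,-1],
)

```text
time_s: 15.87
eef_pos: [602.9, -108.6, 71.8]
tcp_rot: [0.0, 0.919, 0.394, 0.0]
ft_force: [0.7, 0.4, -0.4]
opening: 0.1
```

>>> send_rows(
  targets=[-0.0007,-0.0017,0,0.02,-1,-0.0015,-0.0034,0,0.04,-1,-0.0022,-0.0051,0,0.06,-1,-0.0029,-0.0067,0,0.08,-1,-0.0036,-0.0084,0,0.1,-1,-0.0041,-0.0101,0,0.12,-1,-0.0047,-0.0118,0,0.14,-1,-0.0053,-0.0136,0,0.16,-1,-0.0058,-0.0153,0,0.18,-1,-0.0063,-0.0171,0,0.2,-1],
)

```text
time_s: 16.7
eef_pos: [586.0, -101.3, 71.7]
tcp_rot: [0.0, 0.954, 0.3, -0.0]
ft_force: [1.0, -1.3, 0.4]
opening: -0.1
```

>>> send_rows(
  targets=[-0.0007,-0.0017,0,0.02,-1,-0.0015,-0.0034,0,0.04,-1,-0.0022,-0.0051,0,0.06,-1,-0.0029,-0.0067,0,0.08,-1,-0.0036,-0.0084,0,0.1,-1],
)

```text
time_s: 17.12
eef_pos: [578.2, -96.4, 71.7]
tcp_rot: [-0.0, 0.968, 0.252, -0.0]
ft_force: [0.7, -1.7, 0.5]
opening: 0.1
```

>>> send_rows(
  targets=[-0.0007,-0.0017,0,0.02,-1,-0.0015,-0.0034,0,0.04,-1,-0.0022,-0.0051,0,0.06,-1,-0.0029,-0.0067,0,0.08,-1,-0.0036,-0.0084,0,0.1,-1],
)

```text
time_s: 17.53
eef_pos: [571.0, -90.8, 71.6]
tcp_rot: [-0.0, 0.979, 0.203, -0.0]
ft_force: [-0.4, -1.5, -0.4]
opening: -0.1
```

>>> send_rows(
  targets=[-0.0007,-0.0017,0,0.02,-1,-0.0015,-0.0034,0,0.04,-1,-0.0022,-0.0051,0,0.06,-1,-0.0029,-0.0067,0,0.08,-1,-0.0036,-0.0084,0,0.1,-1],
)

```text
time_s: 17.95
eef_pos: [564.4, -84.6, 71.7]
tcp_rot: [0.0, 0.988, 0.154, -0.0]
ft_force: [-1.3, -2.6, -0.2]
opening: -0.1
```

>>> send_rows(
  targets=[-0.0007,-0.0017,0,0.02,-1,-0.0015,-0.0034,0,0.04,-1,-0.0022,-0.0051,0,0.06,-1,-0.0029,-0.0067,0,0.08,-1],
)

```text
time_s: 18.28
eef_pos: [559.4, -79.1, 71.7]
tcp_rot: [-0.0, 0.993, 0.114, -0.0]
ft_force: [-0.5, -3.0, 0.1]
opening: 0.1
```

>>> send_rows(
  targets=[-0.0007,-0.0017,0,0.02,-1,-0.0015,-0.0034,0,0.04,-1,-0.0022,-0.0051,0,0.06,-1,-0.0029,-0.0067,0,0.08,-1],
)

```text
time_s: 18.62
eef_pos: [555.2, -73.0, 71.7]
tcp_rot: [-0.0, 0.997, 0.074, -0.0]
ft_force: [-1.0, -2.3, 0.1]
opening: -0.1
```

Run:
```python
from h import *
s=ctrl.get_state();print(s['eef_pos'],s['ft_force'],s['time_s'])
w=cam('top')['img'][125:305,235:445,::-1];x=cam('side')['img'][140:280,250:420,::-1]
cv2.imwrite('pics/l1.png',np.hstack([cv2.resize(w,(400,343),interpolation=3),cv2.resize(x,(400,343),interpolation=3)]))
```

```text
[555.17767645 -72.9749389   71.6534216 ] [-0.99777932 -2.34921765  0.12062262] 18.6167
```

View pics/l1.png

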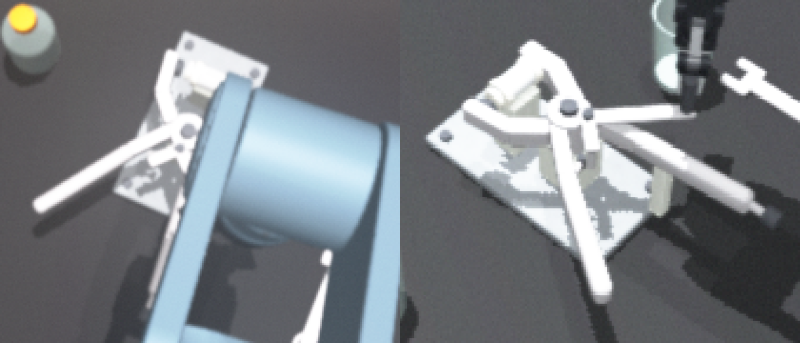

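The handle is back fully open (end at (40,207), the same as at the start), so the lever released it. I follow the lever back, then step off and rise.

>>> send_rows(
  targets=[0.002,0.004,0,-0.05,-1,0.0044,0.008,0,-0.1,-1,0.0095,0.0156,0,-0.2,-1,0.0154,0.0226,0,-0.3,-1,0.022,0.029,0,-0.4,-1,0.029,0.0345,0,-0.5,-1,0.037,0.0395,0,-0.6,-1,0.045,0.0437,0,-0.7,-1,0.05,0.046,0,-0.76,-1,0.06,0.052,0,-0.76,-1,0.07,0.058,0,-0.76,-1,0.07,0.058,0,-0.76,-1,0.07,0.058,-0.03,-0.76,-1,0.07,0.058,-0.06,-0.76,-1,0.07,0.058,-0.09,-0.76,-1,0.07,0.058,-0.12,-0.76,-1,0.07,0.058,-0.12,-0.76,-1],
)

```text
time_s: 20.13
eef_pos: [636.7, -120.8, 199.5]
tcp_rot: [0.004, 0.898, 0.44, 0.004]
ft_force: [1.4, -1.4, 1.3]
opening: -0.1
```

Run:
```python
from h import *
s=ctrl.get_state();print(s['eef_pos'],s['ft_force'],s['joint_velocities'].round(3),s['time_s'])
a=cam('side')['img'][:,:,::-1]; cv2.imwrite('pics/end.png',cv2.resize(a[120:300,190:450],(780,540),interpolation=3))
```

```text
[ 636.72955902 -120.79575477  199.51174213] [ 1.37502844 -1.39513154  1.27520101] [-0.002  0.039  0.061 -0.    -0.075  0.   ] 20.1333
```

View pics/end.png

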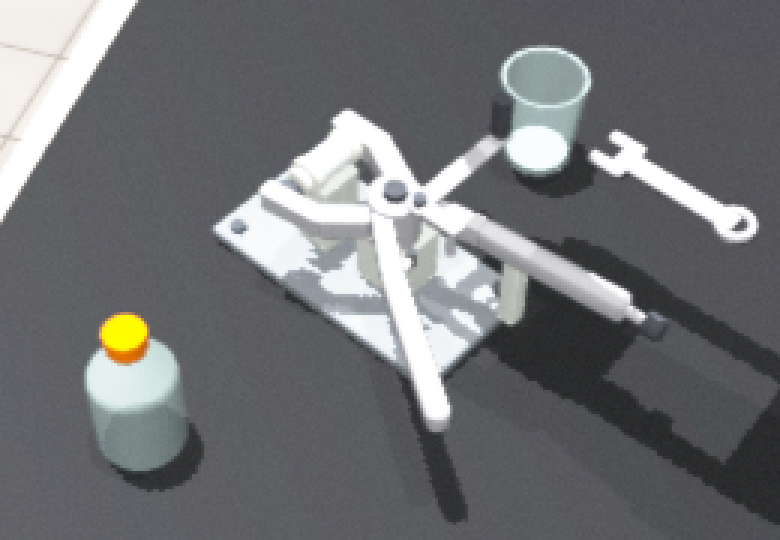

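The handle is open (end at (437,420)), the lever is back with its knob at (502,115), and bottle, beaker and spanner look untouched. I settle briefly and hand in.

>>> send_rows(
  targets=[0,0,0,0,-1,0,0,0,0,-1,0,0,0,0,-1,0,0,0,0,-1],
)

```text
time_s: 20.52
eef_pos: [632.4, -119.7, 190.0]
tcp_rot: [-0.001, 0.898, 0.44, -0.001]
ft_force: [0.4, 0.4, -0.0]
opening: 0.2
```

```bash
python3 -c "
from rig import ctrl
print(ctrl.get_state()['ft_force']);print(ctrl.job_done())"
```

```text
[ 0.37779557  0.42431066 -0.02858102]
the job is handed in; nothing more can be done
None
```

The pliers were squeezed until they locked, then released with the lever. The job was handed in at about 20.6 s, with the arm clear of everything.

- **Squeeze:** I pushed the moving handle with shut fingers along an arc. The readings between steps peaked at about 12 N horizontally, or 14 N in all counting the vertical rub. They fell to zero after roughly 0.35 rad, and I stopped about 2 mm past that point without reaching the stop.
- **Lock:** There was no force as I backed off, and the cameras showed the handle still turned in with the hand away. I did not measure how far the plug went in; I infer that it is home from the lock and the jaws closing on the column.
- **Release:** I pushed the knob from its jaw side, with readings up to about 3 N, until the handle sprang open. I then followed the lever back to rest and lifted clear.
- **Last checks:** The side view showed the handle open, the lever back at rest, and the bottle, beaker and spanner looking undisturbed. The wrist force was about 0.6 N.

**Disagreement:** the reported TCP height was about 44 mm below where the wrist and side cameras showed the fingertips. My first approach therefore passed over the handle without touching it. I trusted the cameras and corrected for this. I also viewed 12 pictures, two past the budget.

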